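# Riveting tongs: clamp the lower half, hold the upper half over the rivet

### The arm

A 7-joint arm with a two-finger parallel gripper is mounted at the origin on the work surface. World frame = base frame: x ahead of the robot, y to its left, z up, the work surface at z = 0. Lengths are in m, angles in rad, forces in N, time in s.
With the tool pointing down it reaches from about 0.4 to 0.875 m from the base axis. Payload 6.5 kg.
Tool frame: the origin (TCP) lies between the finger pads; the fingertips stand 8 mm ahead of it and the grasp point (between the pads) lies 11 mm behind it (tip_reach is the distance from the TCP to the fingertips, in m); z points along the fingers, y is the line along which they close (so a half turn about z gives the same grasp; the last joint's range is limited). The gripper opens to 85 mm and grips with 20 to 120 N. Pads are 22 mm wide; open, the fingers measure 114 mm over their backs; the gripper's body (76 mm by 85 mm) begins 54 mm behind the grasp point. The pads swing forward as they close: fully open they stand 13 mm farther back than shut.
Start: joints at [1.134, 0.536, -0.004, 1.538, 0.003, 1.067, -0.071], TCP at [0.236, -0.606, 0.239] pointing down, gripper open.
Joint ranges: [-2.7, 2.7], [-0.37, 2.16], [-1.27, 1.26], [0.24, 2.4], [-1.31, 4.45], [0.19, 1.91], [-2.76, 2.76]. Speed limits (rad/s): [2.39, 2.39, 3.14, 3.14, 3.14, 3.14, 3.14].

### API

Orientations are given as a unit quaternion [w, x, y, z].
In Python, from station import * gives the robot as it stands.
- The arm moves only by the tool arm_command, never from a script. Its argument "moves" is a list of rows, each an object of numbers: "dx", "dy", "dz": the shift along the tool's x, y, z in cm; "wx", "wy", "wz": the turn, a rotation vector about the tool's x, y, z in degrees; "grip": the opening, from 0 (shut) to 1 (fully open). A call has 1 to 20 rows; each row is the pose to reach, as a shift and turn from the pose commanded when the call began, along the tool's axes at that moment; what a row does not reach only later rows make up. A row lasts 1/8 s, in which the tool goes at most 62.5 mm and 10.7 degrees, less where a joint would pass 70% of its speed; a pose out of reach is approached as far as the arm can. A call with a gripper value outside its range is refused whole. The fingers move at their own pace and stop on an object; the grip force is fixed at half the most. Time passes only in rows, so rows that repeat a pose let the fingers close. It gives the time, the measured TCP pose, the force, the opening and the grip force at its end, in the units of the state.
- state(): the state, without advancing time (a new reading comes with each control period).
- camera(name): name is "scene" or "side" or "wrist"; returns a dict with "frame" (384x512x3 uint8, red, green, blue), "fx", "fy", "cx", "cy" (pixels), "T" (4x4, takes a point from camera to world coordinates). Camera axes: x right, y down, z forward; pixel columns grow to the right and rows downward; lengths in m; the calibration is good to about 2 mm. A picture is of the moment at which its call begins. There is no depth.
- close_job(): hands the job in; it is judged then, once.
Trained networks look in a picture, given as the dict that the camera call returned (one of the last four; its "shot" number tells which), for a name from the list of things; names that differ only in an ending like _2 or _b are one class to them, and where a whole thing is asked for, a point or a joint stands for the part that bears it (a point fixed in the world has none). Each returns a list of dicts, best first, with "conf" (0 to 1); they miss things now and then, are a little off and sometimes report something else, mostly with a low value. They report only what shows in the picture. A call takes as long as a camera call.
- trace(thing, picture): "region" (384x512 bool, what is visible of it) and "box" ([left, top, width, height] in pixels, round what is visible of it).
- place_of(thing, picture): "location" ([row, column] in pixels: a listed point, or the origin of a listed thing).
The state is a dict: "time_s": time; "qpos": joint angles; "qd": joint speeds; "tau": joint torques, N m; "tool_pos": TCP position; "tool_rot": TCP orientation; "contact_force": force on the tool from outside, world axes, zero at the start; "moment": the same for the moment, N m; "opening": finger opening in m; "gripper_force": force on a finger pad.
Only numpy, scipy, OpenCV 4.12 (cv2) and the standard library are available. Lean on these libraries where they do the work, as an engineer would, in place of code of your own. Each camera call takes 0.05 s, during which the arm holds its last target. There are 200 camera calls.

### The job

Tongs are being riveted: the lower half lies in the jig with the rivet standing up through it. First swing the jig's toggle clamp fully shut; then lift the loose tong half by its balance point and, without knocking the jig, hold it level and still over the lower half, jaw pointing the same way, its rivet hole straight above the rivet with about 30 mm of air between rivet tip and boss. Finish while holding it there, the half touching nothing but the gripper, and leave the clamp shut and the hammer, hoe head and rivet tin where they are.

Things in the scene. Friction and masses are not known exactly. Their poses are not given: they have to be found in the camera images.
- half: Loose upper tong half, dark forged steel, 0.5-0.7 kg, 376 mm long, 20 mm high, flat on the bench, right side up. Origin: under the rivet hole, at its underside; x to the jaw tip, y left, z up. Heavy at the jaw end. From the boss the rein (long arm) runs back: flat-sided bar x -20 to -78, y 3 to 17, z 0 to 20 mm (14 mm across, sides along x: grip here), then a rod 14 to 11 mm thick to x -282, y 21.
- half_balance (a point): Balance point of the loose half: middle of the 14 mm wide flat-sided part of the rein, 47.5 mm behind the hole (half frame -47.5, 10, 10 mm), not at mid-length. The true centre of mass is 4 mm from it, towards the jaw's side (y 6). Grip across the width, fingers closing along the half's y.
- half_hole (a point): Centre of the loose half's 12 mm rivet hole, at the underside of the boss (half frame 0, 0, 10 mm). The boss is a flat disc, 36 mm diameter, 10 mm thick, z 10 to 20 mm.
- half_jaw (a point): Tip of the loose half's jaw (half frame 94, -7, 10 mm). The jaw is a solid block x 20 to 94, y -16 to 0, z 0 to 20 mm.
- jig: Riveting jig bolted to the bench (place and heading vary): bright steel plate 250 x 170 x 12 mm, x -155 to 95, y -120 to 50 mm. Origin: on the bench under the rivet; x to the lower jaw's tip, y left, z up. In it, fixed, the lower tong half: the same part turned over, its rein on the y-negative side to x -282 mm. Stops and dowels up to z 30 mm.
- rivet_tip (a point): Top of the rivet, a 10 mm rod standing up through the lower half's boss: jig frame 0, 0, 46 mm. The lower boss's top is at z 22, the lower jaw's and rein's at z 32 mm.
- lower_jaw (a point): Tip of the lower half's jaw, jig frame 94, 7, 22 mm.
- clamp_grip (a point): Point on the clamp handle's black rubber sleeve (70 mm long, 16 mm across jig x, 14 thick), 18 mm from the handle's end. The handle swings in the plane jig x = -100 mm. Open at the start, nearly upright: point at jig y -77, z 132 mm, end 18 mm above. Swung over and down, away from the rein, it passes (y, z) (-106,131) (-131,124) (-149,116) (-162,106), clamped at (-176,72).
- clamp_pad (a point): Underside of the rubber foot at the end of the clamp's bar; shut, it presses on the lower rein (jig frame -100, -17, 28 mm). Open, the bar slants up beside the handle, on the rein's side, to about z 120 mm, 25 mm or more from the sleeve's upper part.
- clamp_handle (a joint): Turn of the toggle clamp's handle against its bar, rad: 0 open (start), 2.43 clamped, stop 2.46. At the points listed for clamp_grip: 0, 0.49, 0.95, 1.38, 1.80, 2.43. Light: under 5 N at the grip; stays where it is left.
- hammer: Bystander: hand hammer lying on the bench to the left of the jig. Leave it.
- hoe: Bystander: finished hoe head, dark steel, eye 50 mm across and 40 high, blade 85 mm wide, 180 mm long in all, right of the loose half. Leave it.
- rivet_tin: Bystander: round tin of rivets, 84 mm across, 50 mm high, beyond the work. Leave it.

How it is judged:
On the way, in this order (a step that is already met when the one before it is completed fails the run):
1. the toggle clamp is shut on the lower half while the loose half still lies on the bench (value of joint clamp_handle above 2.25 rad and height (world z) of half_hole below 0.02 m), for 0.2 s.
2. the loose half is lifted clear of the bench by its balance point (height (world z) of half_hole above 0.05 m and horizontal distance between the grasp point and half_balance below 0.02 m and contact force between the fingers and half above 2 N), for 0.2 s.
At the end, for the whole second after the job is handed in: Clamp shut (joint above 2.25); the half held within 20 mm of its balance point, level within 0.10 rad, still, clear of the jig, jaw the same way as the lower one within 0.20 rad, hole within 10 mm of the rivet's axis, boss 12 to 55 mm above its tip; bystanders within 30 mm of their places (value of joint clamp_handle above 2.25 rad and horizontal distance between half_hole and rivet_tip below 0.01 m and z of half_hole in the frame of rivet_tip between 0.012 and 0.055 m and angle between half's own z axis and vertical below 0.1 rad and angle between the x axis of half and the x axis of jig, either way round below 0.2 rad and x of half_jaw in the frame of jig above 0.05 m and horizontal distance between the grasp point and half_balance below 0.02 m and contact force between the fingers and half above 2 N and contact force between half and jig below 0.3 N and linear speed of half below 0.03 m/s and angular speed of half below 0.2 rad/s and distance of each of hammer, hoe, rivet_tin from where it was at the start of the episode below 0.03 m); the arm keeps its last pose, push and grip.
It fails at once if the loose half is knocked against the jig (contact force between half and jig above 10 N).
It fails at once if a bystander is pushed aside (distance of any of hammer, hoe, rivet_tin from where it was at the start of the episode above 0.03 m).
It also fails if it takes over 64 s, if anything falls off the work surface, if the arm or the gripper's body presses on something with over 40 N, if the wrist force passes 120 N, or if a joint passes its speed limit or range.

## Working session

There is one attempt and no reset: what is moved stays moved. The work goes in short steps, Python scripts to look and compute and a tool call to move; the robot and the scene stay as the last step left them, time stands still between calls to the robot, and variables do not carry over. Pictures are saved under pics/ and viewed, at most 13 in all, crops included, and the job is handed in when it is done.

Besides the shell and the picture viewer there is one more tool, called after "Emit:" as name([rows], argument=value, ...), one row to a line, values as JSON. arm_command: Moves the arm, as the interface text tells. Its arguments: {"type":"object","properties":{"moves":{"type":"array"}},"required":["moves"]}

```bash
mkdir -p pics
cat > h.py <<'E'
from station import *
import numpy as np, cv2
from scipy.spatial.transform import Rotation as R
def ray(c,rc):
    d=np.array([(rc[1]-c["cx"])/c["fx"],(rc[0]-c["cy"])/c["fy"],1.]); T=np.array(c["T"])
    return T[:3,3],T[:3,:3]@d
def onz(c,rc,z):
    o,d=ray(c,rc); return o+d*(z-o[2])/d[2]
def proj(c,p):
    T=np.array(c["T"]); q=T[:3,:3].T@(np.array(p)-T[:3,3]); return np.array([c["cy"]+c["fy"]*q[1]/q[2],c["cx"]+c["fx"]*q[0]/q[2]])
def save(c,n): cv2.imwrite(n,c["frame"][:,:,::-1])
def rot():
    s=state(); q=s["tool_rot"]; return np.array(s["tool_pos"]),R.from_quat([q[1],q[2],q[3],q[0]]),s
E
python3 - <<'E'
from h import *
Z=dict(half_balance=.01,half_hole=.01,half_jaw=.01,half=0,jig=0,rivet_tip=.046,lower_jaw=.022,clamp_grip=.132,clamp_pad=.12,hammer=.01,hoe=0.02,rivet_tin=0)
for n in("scene","side"):
    c=camera(n); save(c,f"pics/{n}0.png"); print(n,np.round(c["T"],2)[:3,3])
    for t,z in Z.items():
        r=place_of(t,c)
        if r: print(t,round(r[0]["conf"],2),np.round(r[0]["location"]),np.round(onz(c,r[0]["location"],z),3))
a=cv2.imread("pics/scene0.png");b=cv2.imread("pics/side0.png")
p,r,s=rot();print(p,r.as_matrix().round(2),s["time_s"])
E
```

```text
scene [1.04 0.53 1.27]
half_balance 0.79 [163. 242.] [ 0.553 -0.204  0.01 ]
half_hole 0.71 [172. 233.] [ 0.605 -0.187  0.01 ]
half_jaw 0.9 [182. 213.] [ 0.691 -0.196  0.01 ]
half 0.92 [172. 233.] [ 0.601 -0.196  0.   ]
jig 0.57 [249. 303.] [0.59  0.208 0.   ]
rivet_tip 0.62 [242. 305.] [0.584 0.203 0.046]
lower_jaw 0.87 [265. 288.] [0.675 0.226 0.022]
clamp_grip 0.41 [193. 309.] [0.491 0.099 0.132]
hammer 0.84 [316. 372.] [0.563 0.509 0.01 ]
hoe 0.95 [116. 199.] [ 0.56  -0.494  0.02 ]
rivet_tin 0.83 [226. 218.] [ 0.776 -0.038  0.   ]
side [-0.04  0.69  0.9 ]
half_balance 0.61 [196. 313.] [ 0.54  -0.188  0.01 ]
half_hole 0.64 [189. 302.] [ 0.593 -0.191  0.01 ]
half 0.58 [192. 301.] [ 0.592 -0.185 -0.   ]
jig 0.84 [250. 227.] [0.578 0.187 0.   ]
rivet_tip 0.8 [242. 222.] [0.58  0.2   0.046]
lower_jaw 0.71 [235. 193.] [0.682 0.231 0.022]
clamp_grip 0.56 [219. 265.] [0.497 0.108 0.132]
clamp_pad 0.66 [243. 254.] [0.464 0.185 0.12 ]
hammer 0.7 [321. 137.] [0.558 0.512 0.01 ]
hoe 0.67 [161. 355.] [ 0.548 -0.459  0.02 ]
rivet_tin 0.92 [186. 236.] [ 0.782 -0.04  -0.   ]
[ 0.23553796 -0.60582375  0.23930641] [[ 0.93  0.36 -0.  ]
 [ 0.36 -0.93 -0.  ]
 [-0.    0.   -1.  ]] 1.3
```

View pics/scene0.png

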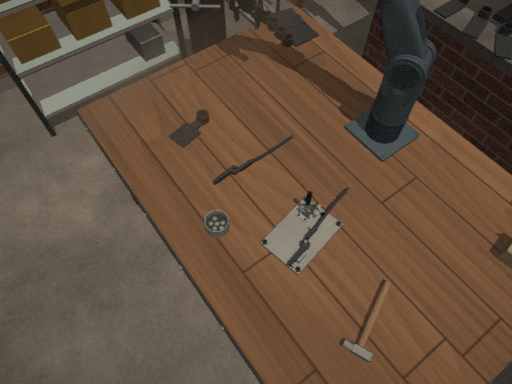

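View pics/side0.png

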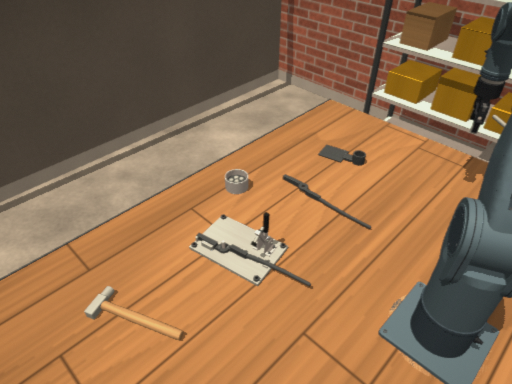

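The scene picture shows the jig at about (col 303, row 249), the half at (233, 172), and the upright clamp handle at (309, 197). The hoe, tin and hammer are all well clear. Network and picture agree. Next I'll go over the half for a closer wrist look.

```bash
cat >> h.py <<'E'
def go(p,yaw):
    """shift cm and turn deg in tool axes to a tool-down pose with tool x at yaw (deg)"""
    t,r,s=rot(); tgt=R.from_euler('z',yaw,degrees=True)*R.from_euler('x',180,degrees=True)
    print("d",(r.inv().apply(np.array(p)-t)*100).round(2),"w",np.degrees((r.inv()*tgt).as_rotvec()).round(1))
E
python3 -c "
from h import *
go([.5,-.19,.27],80)"
```

```text
d [ 39.72 -29.17  -3.07] w [  0.    0.  -58.8]
```

Emit:
arm_command([
  {"dx": 5, "dy": -3.6, "dz": -3, "wz": -7.3, "grip": 1},
  {"dx": 10, "dy": -7.3, "dz": -3, "wz": -14.7, "grip": 1},
  {"dx": 15, "dy": -11, "dz": -3, "wz": -22, "grip": 1},
  {"dx": 20, "dy": -14.6, "dz": -3, "wz": -29.4, "grip": 1},
  {"dx": 25, "dy": -18.2, "dz": -3, "wz": -36.7, "grip": 1},
  {"dx": 30, "dy": -21.9, "dz": -3, "wz": -44, "grip": 1},
  {"dx": 35, "dy": -25.5, "dz": -3, "wz": -51.4, "grip": 1},
  {"dx": 39.7, "dy": -29.2, "dz": -3, "wz": -58.8, "grip": 1},
  {"dx": 39.7, "dy": -29.2, "dz": -3, "wz": -58.8, "grip": 1},
  {"dx": 39.7, "dy": -29.2, "dz": -3, "wz": -58.8, "grip": 1},
  {"dx": 39.7, "dy": -29.2, "dz": -3, "wz": -58.8, "grip": 1},
  {"dx": 39.7, "dy": -29.2, "dz": -3, "wz": -58.8, "grip": 1},
])

```text
schema error: expected keys dx, dy, dz, wx, wy, wz, grip
```

Run:
```python
from h import *
c=camera("wrist"); save(c,"pics/w1.png"); print(np.round(c["T"],2))
for t,z in dict(half_balance=.01,half_hole=.01,half_jaw=.01,half=0).items():
    for r in place_of(t,c)[:1]: print(t,r["conf"],np.round(r["location"]),onz(c,r["location"],z).round(4))
print(rot()[0]); go([.495,.12,.27],101.4)
```

```text
[[ 0.36 -0.89 -0.28  0.31]
 [-0.93 -0.35 -0.11 -0.58]
 [-0.    0.3  -0.95  0.37]
 [ 0.    0.    0.    1.  ]]
[ 0.23553468 -0.60581388  0.23926188]
d [ 50.48 -58.25  -3.07] w [ -0.   -0.  -80.2]
```

View pics/w1.png

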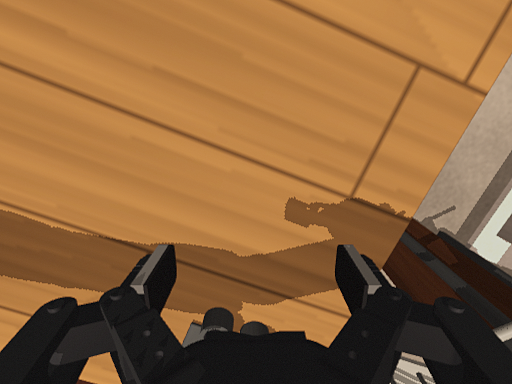

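The move was refused because every key is required, and that picture shows bare bench from the start pose, with only fingers at the bottom. I'll resend with all keys.

Emit:
arm_command([
  {"dx": 5, "dy": -3.6, "dz": -3, "wx": 0, "wy": 0, "wz": -7.3, "grip": 1},
  {"dx": 10, "dy": -7.3, "dz": -3, "wx": 0, "wy": 0, "wz": -14.7, "grip": 1},
  {"dx": 15, "dy": -11, "dz": -3, "wx": 0, "wy": 0, "wz": -22, "grip": 1},
  {"dx": 20, "dy": -14.6, "dz": -3, "wx": 0, "wy": 0, "wz": -29.4, "grip": 1},
  {"dx": 25, "dy": -18.2, "dz": -3, "wx": 0, "wy": 0, "wz": -36.7, "grip": 1},
  {"dx": 30, "dy": -21.9, "dz": -3, "wx": 0, "wy": 0, "wz": -44, "grip": 1},
  {"dx": 35, "dy": -25.5, "dz": -3, "wx": 0, "wy": 0, "wz": -51.4, "grip": 1},
  {"dx": 39.7, "dy": -29.2, "dz": -3, "wx": 0, "wy": 0, "wz": -58.8, "grip": 1},
  {"dx": 39.7, "dy": -29.2, "dz": -3, "wx": 0, "wy": 0, "wz": -58.8, "grip": 1},
  {"dx": 39.7, "dy": -29.2, "dz": -3, "wx": 0, "wy": 0, "wz": -58.8, "grip": 1},
  {"dx": 39.7, "dy": -29.2, "dz": -3, "wx": 0, "wy": 0, "wz": -58.8, "grip": 1},
])

```text
time_s: 2.92
tool_pos: [0.499, -0.1915, 0.2692]
tool_rot: [0.0, 0.767, 0.642, -0.0]
contact_force: [-0.4, -1.1, -0.7]
opening: 0.0854
gripper_force: 0.0
```

Run:
```python
from h import *
c=camera("wrist"); save(c,"pics/w2.png")
for t,z in dict(half_balance=.01,half_hole=.01,half_jaw=.01,half=0).items():
    for r in place_of(t,c)[:1]: print(t,r["conf"],np.round(r["location"]),onz(c,r["location"],z).round(4))
print(rot()[0]); go([.495,.12,.27],101.4)
```

```text
half_balance 0.6 [156. 290.] [ 0.5479 -0.1921  0.01  ]
half_hole 0.85 [156. 320.] [ 0.5917 -0.1997  0.01  ]
half_jaw 0.82 [145. 390.] [ 0.691 -0.201  0.01 ]
half 0.64 [152. 323.] [ 0.5981 -0.1969  0.    ]
[ 0.49943106 -0.19046628  0.26929254]
d [30.5  -5.84 -0.08] w [ -0.    0.  -21.4]
```

View pics/w2.png

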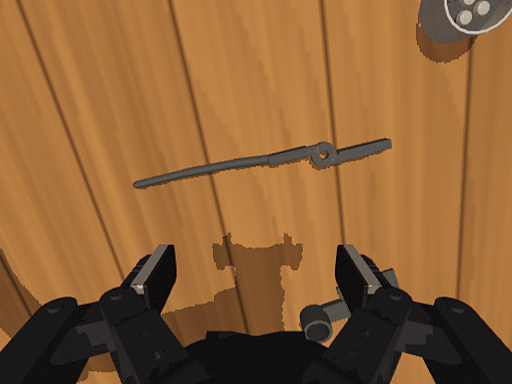

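The wrist picture shows the half clearly: jaw tip (390,145), hole (322,153), rein end (136,184). Next is the clamp, with the fingers closing on the way.

Emit:
arm_command([
  {"dx": 5, "dy": -1, "dz": 0, "wx": 0, "wy": 0, "wz": -3.6, "grip": 0},
  {"dx": 10, "dy": -2, "dz": 0, "wx": 0, "wy": 0, "wz": -7.2, "grip": 0},
  {"dx": 15, "dy": -3, "dz": 0, "wx": 0, "wy": 0, "wz": -10.8, "grip": 0},
  {"dx": 20, "dy": -4, "dz": 0, "wx": 0, "wy": 0, "wz": -14.4, "grip": 0},
  {"dx": 25, "dy": -5, "dz": 0, "wx": 0, "wy": 0, "wz": -18, "grip": 0},
  {"dx": 30.5, "dy": -5.8, "dz": 0, "wx": 0, "wy": 0, "wz": -21.4, "grip": 0},
  {"dx": 30.5, "dy": -5.8, "dz": 0, "wx": 0, "wy": 0, "wz": -21.4, "grip": 0},
  {"dx": 30.5, "dy": -5.8, "dz": 0, "wx": 0, "wy": 0, "wz": -21.4, "grip": 0},
  {"dx": 30.5, "dy": -5.8, "dz": 0, "wx": 0, "wy": 0, "wz": -21.4, "grip": 0},
])

```text
time_s: 4.3
tool_pos: [0.4955, 0.1189, 0.2691]
tool_rot: [0.0, 0.634, 0.773, -0.0]
contact_force: [-0.0, 0.2, -0.5]
opening: -0.0001
gripper_force: 0.0
```

Run:
```python
from h import *
c=camera("wrist"); save(c,"pics/w3.png")
for t,z in dict(clamp_grip=.132,rivet_tip=.046,lower_jaw=.022,jig=0,clamp_pad=.12).items():
    for r in place_of(t,c)[:1]: print(t,r["conf"],np.round(r["location"]),onz(c,r["location"],z).round(4))
p,r,s=rot();print(p,r.as_matrix().round(3),s["opening"])
```

```text
clamp_grip 0.81 [195. 256.] [0.4975 0.1083 0.132 ]
rivet_tip 0.71 [120. 336.] [0.5812 0.1985 0.046 ]
lower_jaw 0.68 [115. 402.] [0.6727 0.2219 0.022 ]
jig 0.94 [120. 324.] [0.5791 0.195  0.    ]
clamp_pad 0.72 [131. 253.] [0.4818 0.1703 0.12  ]
[0.49538627 0.12016748 0.26927962] [[-0.198  0.98  -0.   ]
 [ 0.98   0.198 -0.   ]
 [-0.    -0.    -1.   ]] 0.00022437166332336646
```

View pics/w3.png

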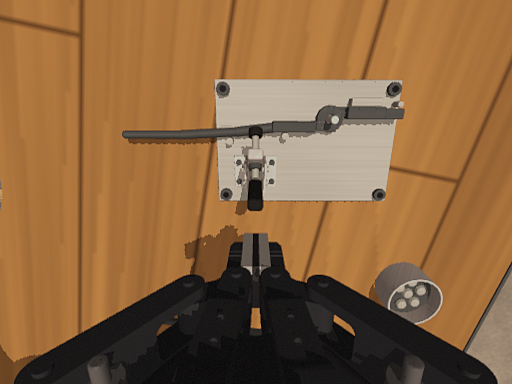

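The jig lies level with the image. The handle sleeve top is at (256,195), in line with the closed fingers at column 256. The rivet is at (334,120), and the plate corners are (217,80), (403,81), (218,201) and (392,201).

Run:
```python
from h import *
c=camera("wrist")
m=(c["frame"].min(2)>115)&(np.ptp(c["frame"].astype(int),axis=2)<40)
n,l,st,_=cv2.connectedComponentsWithStats(m[:230].astype(np.uint8)); i=1+st[1:,4].argmax()
cn=max(cv2.findContours((l==i).astype(np.uint8),0,2)[0],key=cv2.contourArea)[:,0]
P=[];L=[]
for a,b,l2 in((-1,-1,(-155,50)),(1,-1,(95,50)),(-1,1,(-155,-120)),(1,1,(95,-120))):
    q=cn[(cn@[a,b]).argmax()]; P.append(onz(c,q[::-1],.012)[:2]); L.append(l2); print(q,P[-1].round(4))
P.append([.5812,.1985]);L.append((0,0))
P=np.array(P);L=np.array(L)/1000
A=L-L.mean(0);B=P-P.mean(0)
th=np.arctan2((A[:,0]*B[:,1]-A[:,1]*B[:,0]).sum(),(A*B).sum())
Rm=np.array([[np.cos(th),-np.sin(th)],[np.sin(th),np.cos(th)]]);t=P.mean(0)-Rm@L.mean(0)
print(np.degrees(th),t,(P-L@Rm.T-t).round(4))
np.save("jig.npy",[*t,th])
for y in(-53,-77): print(y,Rm@[-.1,y/1000]+t)
yaw=np.degrees(th)+90
for y,z in((-53,145),(-59,140),(-88,141),(-114,135),(-133,128),(-147,120),(-163,87),(-163,84)):
    p=Rm@[-.1,y/1000]+t; print(y,z,end=' ');go([*p,z/1000],yaw)
```

```text
[253 137] [0.4839 0.155 ]
[395 121] [0.6716 0.2149]
[263 200] [0.5169 0.0663]
[384 192] [0.6912 0.1143]
17.40634654064389 [0.60347085 0.18369659] [[ 0.0433 -0.0301]
 [-0.0075 -0.0449]
 [ 0.0254  0.0435]
 [-0.0389  0.0167]
 [-0.0223  0.0148]]
-53 [0.52390489 0.10320896]
-77 [0.53108441 0.08030799]
-53 145 d [-2.24  2.46 12.43] w [ 0.  0. -6.]
-59 140 d [-2.84  2.52 12.93] w [ 0.  0. -6.]
-88 141 d [-5.72  2.82 12.83] w [ 0.  0. -6.]
-114 135 d [-8.31  3.09 13.43] w [ 0.  0. -6.]
-133 128 d [-10.2    3.29  14.13] w [ 0.  0. -6.]
-147 120 d [-11.59   3.44  14.93] w [ 0.  0. -6.]
-163 87 d [-13.18   3.61  18.23] w [ 0.  0. -6.]
-163 84 d [-13.18   3.61  18.53] w [ 0.  0. -6.]
```

The segmentation failed, so I'll use the corners read from the picture.

Run:
```python
from h import *
c=camera("wrist")
px=[(80,217),(80,403),(201,219),(202,392)]; L=[(-155,50),(95,50),(-155,-120),(95,-120)]
P=[onz(c,q,.012)[:2] for q in px]+[np.array([.5812,.1985])];L.append((0,0))
P=np.array(P);L=np.array(L)/1000
A=L-L.mean(0);B=P-P.mean(0)
th=np.arctan2((A[:,0]*B[:,1]-A[:,1]*B[:,0]).sum(),(A*B).sum())
Rm=np.array([[np.cos(th),-np.sin(th)],[np.sin(th),np.cos(th)]]);t=P.mean(0)-Rm@L.mean(0)
print(np.degrees(th),t,(P-L@Rm.T-t).round(4))
np.save("jig.npy",[*t,th])
yaw=np.degrees(th)+90
for y,z in((-53,145),(-59,140),(-88,141),(-114,135),(-133,128),(-147,120),(-163,87),(-163,84)):
    p=Rm@[-.1,y/1000]+t; print(y,z,end=' ');go([*p,z/1000],yaw)
```

```text
11.683017374600842 [0.58343321 0.19981885] [[ 0.0012  0.0011]
 [-0.0026 -0.001 ]
 [-0.0038  0.0009]
 [ 0.0075  0.0004]
 [-0.0022 -0.0013]]
-53 145 d [ 0.69  0.23 12.43] w [-0.   0.  -0.3]
-59 140 d [ 0.09  0.23 12.93] w [-0.   0.  -0.3]
-88 141 d [-2.81  0.25 12.83] w [-0.   0.  -0.3]
-114 135 d [-5.41  0.26 13.43] w [-0.   0.  -0.3]
-133 128 d [-7.31  0.27 14.13] w [-0.   0.  -0.3]
-147 120 d [-8.71  0.27 14.93] w [-0.   0.  -0.3]
-163 87 d [-10.31   0.28  18.23] w [-0.   0.  -0.3]
-163 84 d [-10.31   0.28  18.53] w [-0.   0.  -0.3]
```

Emit:
arm_command([
  {"dx": 1, "dy": 0.2, "dz": 5, "wx": 0, "wy": 0, "wz": 0, "grip": 0},
  {"dx": 1, "dy": 0.2, "dz": 9, "wx": 0, "wy": 0, "wz": 0, "grip": 0},
  {"dx": 1, "dy": 0.2, "dz": 12.6, "wx": 0, "wy": 0, "wz": 0, "grip": 0},
  {"dx": 1, "dy": 0.2, "dz": 12.8, "wx": 0, "wy": 0, "wz": 0, "grip": 0},
  {"dx": 0, "dy": 0.2, "dz": 12.9, "wx": 0, "wy": 0, "wz": 0, "grip": 0},
  {"dx": -1.5, "dy": 0.2, "dz": 12.9, "wx": 0, "wy": 0, "wz": 0, "grip": 0},
  {"dx": -2.8, "dy": 0.2, "dz": 12.9, "wx": 0, "wy": 0, "wz": 0, "grip": 0},
  {"dx": -4.1, "dy": 0.2, "dz": 13.1, "wx": 0, "wy": 0, "wz": 0, "grip": 0},
  {"dx": -5.4, "dy": 0.2, "dz": 13.4, "wx": 0, "wy": 0, "wz": 0, "grip": 0},
  {"dx": -6.4, "dy": 0.2, "dz": 13.8, "wx": 0, "wy": 0, "wz": 0, "grip": 0},
  {"dx": -7.3, "dy": 0.2, "dz": 14.2, "wx": 0, "wy": 0, "wz": 0, "grip": 0},
  {"dx": -8, "dy": 0.2, "dz": 14.6, "wx": 0, "wy": 0, "wz": 0, "grip": 0},
  {"dx": -8.7, "dy": 0.2, "dz": 15, "wx": 0, "wy": 0, "wz": 0, "grip": 0},
  {"dx": -8.7, "dy": 0.2, "dz": 15, "wx": 0, "wy": 0, "wz": 0, "grip": 0},
])

```text
time_s: 6.45
tool_pos: [0.5141, 0.035, 0.1186]
tool_rot: [-0.0, 0.633, 0.774, -0.001]
contact_force: [-0.1, 0.5, 0.1]
opening: 0.0002
gripper_force: 0.0
```

Run:
```python
from h import *
c=camera("side"); save(c,"pics/s4.png")
f=c["frame"][170:300,180:340]; cv2.imwrite("pics/s4c.png",cv2.resize(f[:,:,::-1],None,fx=4,fy=4,interpolation=2))
```

```text
(no output)
```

View pics/s4c.png

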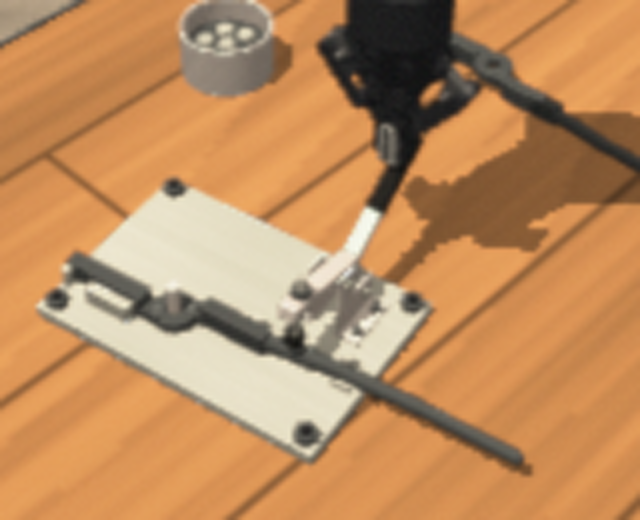

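The handle has swung well over to about 45° with the fingertip on top of the sleeve, and the bar is nearly down. I'll press down to shut it.

Emit:
arm_command([
  {"dx": -0.6, "dy": 0, "dz": 0.8, "wx": 0, "wy": 0, "wz": 0, "grip": 0},
  {"dx": -1.1, "dy": 0, "dz": 1.6, "wx": 0, "wy": 0, "wz": 0, "grip": 0},
  {"dx": -1.4, "dy": 0, "dz": 2.4, "wx": 0, "wy": 0, "wz": 0, "grip": 0},
  {"dx": -1.6, "dy": 0, "dz": 3, "wx": 0, "wy": 0, "wz": 0, "grip": 0},
  {"dx": -1.7, "dy": 0, "dz": 3.3, "wx": 0, "wy": 0, "wz": 0, "grip": 0},
  {"dx": -1.7, "dy": 0, "dz": 3.4, "wx": 0, "wy": 0, "wz": 0, "grip": 0},
  {"dx": -1.7, "dy": 0, "dz": 3.4, "wx": 0, "wy": 0, "wz": 0, "grip": 0},
])

```text
time_s: 7.38
tool_pos: [0.5177, 0.0193, 0.0854]
tool_rot: [-0.0, 0.633, 0.774, -0.0]
contact_force: [-1.3, 1.0, 3.6]
opening: -0.0003
gripper_force: 1.5
```

Run:
```python
from h import *
c=camera("side")
f=c["frame"][170:300,180:340]; cv2.imwrite("pics/s5c.png",cv2.resize(f[:,:,::-1],None,fx=4,fy=4,interpolation=2))
x,y,th=np.load("jig.npy")
def J(p): 
    r=R.from_euler('z',th).apply(np.array(p)/1000); return r+[x,y,0]
print("clamped grip px in crop",(proj(c,J([-100,-176,72]))-[170,180])*4,(proj(c,J([-100,-194,72]))-[170,180])*4,(proj(c,J([-100,-17,28]))-[170,180])*4)
```

```text
clamped grip px in crop [171.91216923 404.74663984] [158.63714443 416.26458456] [342.3050978  292.40327998]
```

View pics/s5c.png

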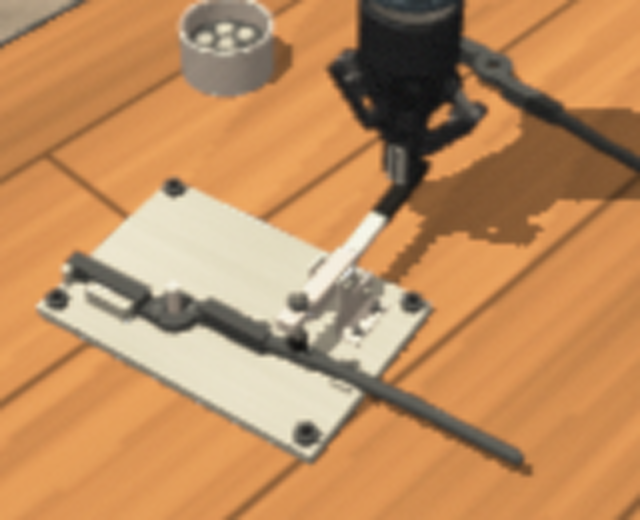

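The foot is on the rein at (297,340) and the handle is almost flat, but the force is still light, so I'll press a little more.

Emit:
arm_command([
  {"dx": 0, "dy": 0, "dz": 0.3, "wx": 0, "wy": 0, "wz": 0, "grip": 0},
  {"dx": 0, "dy": 0, "dz": 0.5, "wx": 0, "wy": 0, "wz": 0, "grip": 0},
  {"dx": 0, "dy": 0, "dz": 0.6, "wx": 0, "wy": 0, "wz": 0, "grip": 0},
  {"dx": 0, "dy": 0, "dz": 0.6, "wx": 0, "wy": 0, "wz": 0, "grip": 0},
])

```text
time_s: 7.92
tool_pos: [0.518, 0.0189, 0.08]
tool_rot: [0.0, 0.633, 0.774, -0.0]
contact_force: [-3.4, -0.9, 13.2]
opening: -0.0001
gripper_force: 6.4
```

The force has risen from 3.6 to 13 N, so the handle is on its stop. I'll retreat upward and go over the half.

```bash
python3 -c "
from h import *
print(rot()[2]['qpos']);go([.52,-.20,.23],0)"
```

```text
[ 0.24595822  0.60565592 -0.47292302  1.96827657  0.43387845  0.66755654
 -0.30148558]
d [-21.51  -4.15 -14.98] w [  0.    0.  101.4]
```

Emit:
arm_command([
  {"dx": 0, "dy": 0, "dz": -5, "wx": 0, "wy": 0, "wz": 0, "grip": 0},
  {"dx": 0, "dy": 0, "dz": -10, "wx": 0, "wy": 0, "wz": 0, "grip": 0},
  {"dx": -1, "dy": -0.2, "dz": -15, "wx": 0, "wy": 0, "wz": 10, "grip": 0.5},
  {"dx": -4, "dy": -0.8, "dz": -15, "wx": 0, "wy": 0, "wz": 20, "grip": 1},
  {"dx": -8, "dy": -1.5, "dz": -15, "wx": 0, "wy": 0, "wz": 30, "grip": 1},
  {"dx": -12, "dy": -2.3, "dz": -15, "wx": 0, "wy": 0, "wz": 40, "grip": 1},
  {"dx": -15, "dy": -3, "dz": -15, "wx": 0, "wy": 0, "wz": 50, "grip": 1},
  {"dx": -18, "dy": -3.5, "dz": -15, "wx": 0, "wy": 0, "wz": 60, "grip": 1},
  {"dx": -21.5, "dy": -4.2, "dz": -15, "wx": 0, "wy": 0, "wz": 70, "grip": 1},
  {"dx": -21.5, "dy": -4.2, "dz": -15, "wx": 0, "wy": 0, "wz": 80, "grip": 1},
  {"dx": -21.5, "dy": -4.2, "dz": -15, "wx": 0, "wy": 0, "wz": 90, "grip": 1},
  {"dx": -21.5, "dy": -4.2, "dz": -15, "wx": 0, "wy": 0, "wz": 100, "grip": 1},
  {"dx": -21.5, "dy": -4.2, "dz": -15, "wx": 0, "wy": 0, "wz": 101.4, "grip": 1},
  {"dx": -21.5, "dy": -4.2, "dz": -15, "wx": 0, "wy": 0, "wz": 101.4, "grip": 1},
  {"dx": -21.5, "dy": -4.2, "dz": -15, "wx": 0, "wy": 0, "wz": 101.4, "grip": 1},
])

```text
time_s: 9.8
tool_pos: [0.5194, -0.2, 0.2292]
tool_rot: [0.0, 1.0, 0.001, -0.0]
contact_force: [-0.1, 0.7, 0.5]
opening: 0.0859
gripper_force: 0.0
```

Run:
```python
from h import *
c=camera("wrist"); save(c,"pics/w6.png")
for t,z in dict(half_balance=.01,half_hole=.01,half_jaw=.01,half=0).items():
    for r in place_of(t,c)[:1]: print(t,r["conf"],np.round(r["location"]),onz(c,r["location"],z).round(4))
print(rot()[0],rot()[2]["qpos"])
tr=trace("half",c)[0]["region"]; ii=np.argwhere(tr); W=np.array([onz(c,q,.012)[:2] for q in ii])
np.save("W.npy",W)
s=camera("side"); f=s["frame"][170:300,180:340]
cv2.imwrite("pics/c6.png",np.hstack([cv2.resize(c["frame"][:,:,::-1],(400,300)),cv2.resize(f[:,:,::-1],(370,300),interpolation=2)]))
for b in np.arange(.32,.72,.02):
    k=W[(W[:,0]>=b)&(W[:,0]<b+.02)]
    if len(k): print(round(b+.01,3),k[:,1].min().round(4),k[:,1].max().round(4))
```

```text
half_balance 0.96 [142. 248.] [ 0.552  -0.1913  0.01  ]
half_hole 0.64 [109. 254.] [ 0.5924 -0.1983  0.01  ]
half_jaw 0.94 [ 18. 254.] [ 0.6903 -0.1981  0.01  ]
half 0.75 [106. 250.] [ 0.5961 -0.1942  0.    ]
[ 0.51939706 -0.20000129  0.22928006] [ 0.40006358  0.39446762 -0.1448536   1.79311287  0.06778197  0.95882551
 -1.34236451]
0.33 -0.1989 -0.1868
0.35 -0.1989 -0.1869
0.37 -0.1959 -0.1842
0.39 -0.1945 -0.1816
0.41 -0.1946 -0.1816
0.43 -0.1946 -0.182
0.45 -0.1947 -0.1809
0.47 -0.1947 -0.181
0.49 -0.1948 -0.1826
0.51 -0.1974 -0.1841
0.53 -0.1974 -0.1832
0.55 -0.1962 -0.181
0.57 -0.2048 -0.181
0.59 -0.2122 -0.1791
0.61 -0.212 -0.1804
0.63 -0.2094 -0.1939
0.65 -0.2091 -0.1928
0.67 -0.2078 -0.1906
0.69 -0.2042 -0.1907
```

View pics/c6.png

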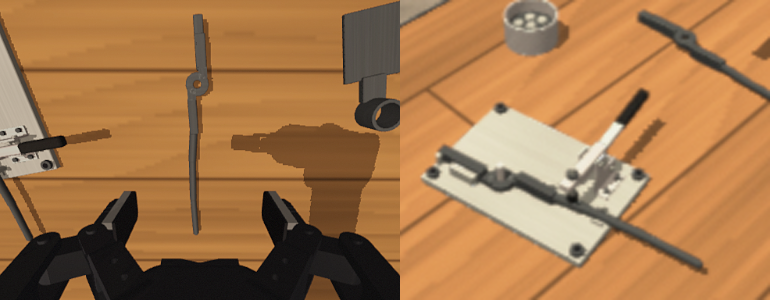

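The right side shows the clamp shut: handle end at full-image (286,211) against the predicted (284,210). The left side shows the half nearly in line with the tool, heading about 4°, with the balance point at about (0.550, -0.189). Going down to grip it.

Emit:
arm_command([
  {"dx": 1.5, "dy": -0.5, "dz": 5, "wx": 0, "wy": 0, "wz": -2, "grip": 1},
  {"dx": 3.1, "dy": -1.1, "dz": 10, "wx": 0, "wy": 0, "wz": -4, "grip": 1},
  {"dx": 3.1, "dy": -1.1, "dz": 15, "wx": 0, "wy": 0, "wz": -4, "grip": 0.6},
  {"dx": 3.1, "dy": -1.1, "dz": 19, "wx": 0, "wy": 0, "wz": -4, "grip": 0.5},
  {"dx": 3.1, "dy": -1.1, "dz": 21, "wx": 0, "wy": 0, "wz": -4, "grip": 0.5},
  {"dx": 3.1, "dy": -1.1, "dz": 21.7, "wx": 0, "wy": 0, "wz": -4, "grip": 0.5},
  {"dx": 3.1, "dy": -1.1, "dz": 21.7, "wx": 0, "wy": 0, "wz": -4, "grip": 0.5},
])

```text
time_s: 11.02
tool_pos: [0.5511, -0.1892, 0.0131]
tool_rot: [0.0, 0.999, 0.035, 0.001]
contact_force: [0.0, 0.2, 0.3]
opening: 0.0428
gripper_force: 0.0
```

Emit:
arm_command([
  {"dx": 0, "dy": 0, "dz": 0, "wx": 0, "wy": 0, "wz": 0, "grip": 0.3},
  {"dx": 0, "dy": 0, "dz": 0, "wx": 0, "wy": 0, "wz": 0, "grip": 0},
  {"dx": 0, "dy": 0, "dz": 0, "wx": 0, "wy": 0, "wz": 0, "grip": 0},
  {"dx": 0, "dy": 0, "dz": 0, "wx": 0, "wy": 0, "wz": 0, "grip": 0},
  {"dx": 0, "dy": 0, "dz": 0, "wx": 0, "wy": 0, "wz": 0, "grip": 0},
  {"dx": 0, "dy": 0, "dz": 0, "wx": 0, "wy": 0, "wz": 0, "grip": 0},
  {"dx": 0, "dy": 0, "dz": 0, "wx": 0, "wy": 0, "wz": 0, "grip": 0},
])

```text
time_s: 11.9
tool_pos: [0.5513, -0.189, 0.0138]
tool_rot: [0.0, 0.999, 0.035, 0.001]
contact_force: [-1.9, -0.0, 5.4]
opening: 0.0126
gripper_force: 60.8
```

Gripped at 61 N. Lifting.

Emit:
arm_command([
  {"dx": 0, "dy": 0, "dz": -1, "wx": 0, "wy": 0, "wz": 0, "grip": 0},
  {"dx": 0, "dy": 0, "dz": -3, "wx": 0, "wy": 0, "wz": 0, "grip": 0},
  {"dx": 0, "dy": 0, "dz": -6, "wx": 0, "wy": 0, "wz": 0, "grip": 0},
  {"dx": 0, "dy": 0, "dz": -9, "wx": 0, "wy": 0, "wz": 0, "grip": 0},
  {"dx": 0, "dy": 0, "dz": -12, "wx": 0, "wy": 0, "wz": 0, "grip": 0},
  {"dx": 0, "dy": 0, "dz": -15, "wx": 0, "wy": 0, "wz": 0, "grip": 0},
  {"dx": 0, "dy": 0, "dz": -18, "wx": 0, "wy": 0, "wz": 0, "grip": 0},
  {"dx": 0, "dy": 0, "dz": -20, "wx": 0, "wy": 0, "wz": 0, "grip": 0},
  {"dx": 0, "dy": 0, "dz": -20, "wx": 0, "wy": 0, "wz": 0, "grip": 0},
  {"dx": 0, "dy": 0, "dz": -20, "wx": 0, "wy": 0, "wz": 0, "grip": 0},
])

```text
time_s: 13.15
tool_pos: [0.5494, -0.1887, 0.2116]
tool_rot: [-0.0, 0.999, 0.035, -0.001]
contact_force: [-0.5, 0.1, -6.8]
opening: 0.0125
gripper_force: 59.2
```

Run:
```python
from h import *
p,r,s=rot(); print(p,r.as_matrix().round(3),s["contact_force"],s["moment"])
W={}
# expected points in world assuming half rigid: half x = tool x, balance below TCP
for n in("wrist","scene","side"):
    c=camera(n); save(c,f"pics/{n}7.png")
    for t in("half_hole","half_jaw","half_balance"):
        q=place_of(t,c)[:1]
        if q:
            loc=np.array(q[0]["location"]); print(n,t,round(q[0]["conf"],2),loc.round(), "z.2138:",onz(c,loc,.2105).round(4))
            W.setdefault(t,[]).append(ray(c,loc))
    if n=="wrist":
        tr=trace("half",c)
        if tr: print(tr[0]["box"])
for t,L in W.items():
    A=np.zeros((3,3));b=np.zeros(3)
    for o,d in L:
        d=d/np.linalg.norm(d);M=np.eye(3)-np.outer(d,d);A+=M;b+=M@o
    if len(L)>1:
        x=np.linalg.solve(A,b); print(t,x.round(4),"in tool mm",(r.inv().apply(x-p)*1000).round(1))
```

```text
[ 0.54944885 -0.1887399   0.21163157] [[ 0.998  0.071 -0.002]
 [ 0.071 -0.998  0.   ]
 [-0.002 -0.    -1.   ]] [-0.49747783  0.14649734 -6.78713361] [ 0.05705752 -0.05577281 -0.02193642]
wrist half_hole 0.76 [177. 274.] z.2138: [ 0.5929 -0.196   0.2105]
wrist half_balance 0.75 [258. 257.] z.2138: [ 0.5455 -0.1907  0.2105]
[240.0, 0.0, 81.4, 336.0]
scene half_hole 0.67 [133. 243.] z.2138: [ 0.5555 -0.1826  0.2105]
scene half_jaw 0.96 [148. 210.] z.2138: [ 0.6806 -0.198   0.2105]
scene half_balance 0.97 [130. 242.] z.2138: [ 0.5501 -0.1954  0.2105]
side half_hole 0.95 [139. 306.] z.2138: [ 0.6043 -0.1974  0.2105]
side half_jaw 0.97 [129. 285.] z.2138: [ 0.6946 -0.1986  0.2105]
side half_balance 0.75 [151. 318.] z.2138: [ 0.5369 -0.1729  0.2105]
half_hole [ 0.5831 -0.1804  0.2269] in tool mm [ 34.2  -6.  -15.4]
half_balance [ 0.5458 -0.1923  0.2035] in tool mm [-3.9  3.3  8.1]
half_jaw [ 0.685  -0.189   0.2203] in tool mm [135.1   9.8  -8.8]
```

View pics/wrist7.png

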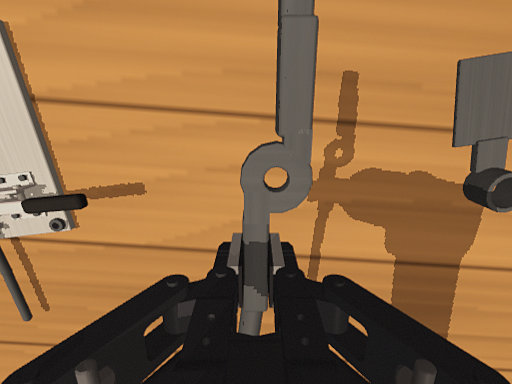

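The half hangs from its flat part, jaw ahead, hole at (276,177). The hole is about 43 mm ahead of the TCP and 10 mm to tool +y, so the grip is about 4.6 mm off balance, which is fine. Next I'll carry it high over the jig and check whether it's level.

Run:
```python
from h import *
x,y,th=np.load("jig.npy"); a=np.degrees(th)
c=camera("wrist"); p,r,s=rot()
h=r.inv().apply(onz(c,(177,276),p[2]+.0015)-p); print(h)
t=np.array([.582,.199,0])-R.from_euler('z',th).apply([h[0],-h[1],0]); print(t)
go([t[0],t[1],.19],a)
```

```text
[ 0.04328981  0.01102511 -0.00149672]
[0.53737448 0.20103065 0.        ]
d [  1.45 -38.99   2.23] w [ 0.  -0.  -7.6]
```

Emit:
arm_command([
  {"dx": 0, "dy": -1.5, "dz": 0, "wx": 0, "wy": 0, "wz": 0, "grip": 0},
  {"dx": 0.2, "dy": -5, "dz": 0, "wx": 0, "wy": 0, "wz": -1, "grip": 0},
  {"dx": 0.4, "dy": -9, "dz": 0, "wx": 0, "wy": 0, "wz": -2, "grip": 0},
  {"dx": 0.5, "dy": -13, "dz": 0, "wx": 0, "wy": 0, "wz": -3, "grip": 0},
  {"dx": 0.7, "dy": -17, "dz": 0, "wx": 0, "wy": 0, "wz": -4, "grip": 0},
  {"dx": 0.8, "dy": -21, "dz": 0, "wx": 0, "wy": 0, "wz": -5, "grip": 0},
  {"dx": 1, "dy": -25, "dz": 0, "wx": 0, "wy": 0, "wz": -6, "grip": 0},
  {"dx": 1.2, "dy": -29, "dz": 0, "wx": 0, "wy": 0, "wz": -7, "grip": 0},
  {"dx": 1.3, "dy": -33, "dz": 1, "wx": 0, "wy": 0, "wz": -7.6, "grip": 0},
  {"dx": 1.4, "dy": -36.5, "dz": 2, "wx": 0, "wy": 0, "wz": -7.6, "grip": 0},
  {"dx": 1.4, "dy": -38.5, "dz": 2.2, "wx": 0, "wy": 0, "wz": -7.6, "grip": 0},
  {"dx": 1.4, "dy": -39, "dz": 2.2, "wx": 0, "wy": 0, "wz": -7.6, "grip": 0},
  {"dx": 1.4, "dy": -39, "dz": 2.2, "wx": 0, "wy": 0, "wz": -7.6, "grip": 0},
  {"dx": 1.4, "dy": -39, "dz": 2.2, "wx": 0, "wy": 0, "wz": -7.6, "grip": 0},
])

```text
time_s: 15.6
tool_pos: [0.5374, 0.1992, 0.1905]
tool_rot: [0.001, 0.995, 0.1, 0.0]
contact_force: [0.1, -0.1, -5.8]
opening: 0.0125
gripper_force: 59.3
```

```bash
cat > fit.py <<'E'
from h import *
from scipy.optimize import least_squares
p,r,s=rot(); print(p,s["contact_force"],s["gripper_force"])
H={}
out=[]
for n in("scene","side"):
    c=camera(n); out.append(c)
    for t,pt in dict(half_hole=(0,0,15),half_jaw=(94,-7,10),half_balance=(-47.5,10,10)).items():
        for q in place_of(t,c)[:1]: print(n,t,round(q["conf"],2),np.round(q["location"]))
    tr=trace("half",c)
    if tr:
        g=np.argwhere(tr[0]["region"]); m=g.mean(0); u=np.linalg.svd(g-m,full_matrices=False)[2][0]
        k=(g-m)@u; e=[g[k>np.quantile(k,.99)].mean(0),g[k<np.quantile(k,.01)].mean(0)]
        print("ends",e)
        H[n]=(c,sorted(e,key=lambda v:v[1]))
# half in tool: hole at (43.3,11.0), z bottom +13.5; pitch about tool y
def W(pt,pitch,yaw):
    v=np.array([pt[0]+47.5,-(pt[1]-10),10-pt[2]],float)
    v=R.from_euler('yz',[pitch,yaw]).apply(v)+[-4.2,1,3.5]
    return r.apply(v/1000)+p
ends=dict(jaw=(92,-8,12),rein=(-278,21,12))
def res(a):
    o=[]
    for n,(c,e) in H.items():
        j,q=(e[0],e[1]) 
        o+=list(proj(c,W(ends["jaw"],*a))-j)+list(proj(c,W(ends["rein"],*a))-q)
    return o
f=least_squares(res,[0,0]); print("pitch,yaw",f.x,np.round(f.fun,1),np.round(res([0,0]),1))
a=out[0]["frame"][130:330,200:420];b=out[1]["frame"][130:330,140:360]
cv2.imwrite("pics/fit.png",cv2.resize(np.hstack([a,b])[:,:,::-1],(792,360),interpolation=2))
w=camera("wrist"); 
for t in("half_hole","rivet_tip","lower_jaw","jig"):
    for q in place_of(t,w)[:1]: print("wrist",t,round(q["conf"],2),np.round(q["location"]))
E
python3 fit.py
```

```text
[0.53742473 0.19916382 0.19051063] [ 0.0629915  -0.06420862 -5.80749974] 59.27351653575897
scene half_hole 0.82 [222. 308.]
scene half_jaw 0.69 [239. 292.]
scene half_balance 0.56 [213. 319.]
ends [array([241.25, 289.  ]), array([171.  , 365.75])]
side half_hole 0.63 [205. 219.]
side half_jaw 0.95 [193. 195.]
side half_balance 0.62 [214. 231.]
ends [array([253.83333333, 307.33333333]), array([191.66666667, 195.16666667])]
pitch,yaw [ 0.02715804 -0.00903429] [-1.3 -0.3 -1.9  0.  -1.1  0.2  0.2  0.6] [-1.1 -0.7 -2.6  1.  -0.4  0.6 -0.9  0.4]
wrist half_hole 0.76 [180. 273.]
wrist rivet_tip 0.69 [142. 267.]
wrist lower_jaw 0.97 [ 45. 259.]
wrist jig 0.6 [139. 263.]
```

View pics/fit.png

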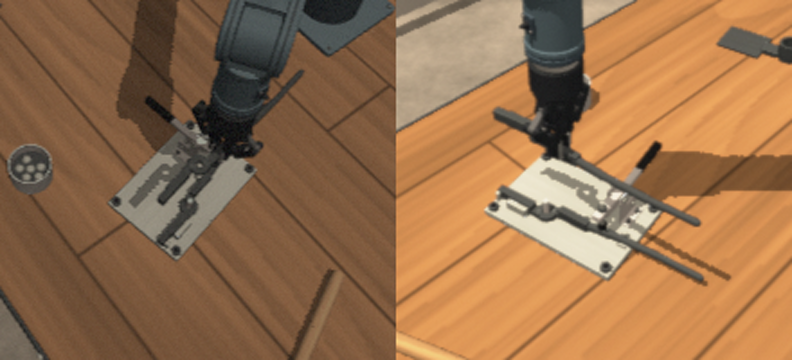

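Both views show the half level over the jig and parallel to it; the fit gives 0.027 rad pitch, with the clamp shut. One rivet check from the wrist picture, then down.

Run:
```python
from h import *
x,y,th=np.load("jig.npy"); a=np.degrees(th)
c=camera("wrist");p,r,s=rot()
save(c,"pics/w9.png")
print("rivet",onz(c,(142,267),.046),"jaw",onz(c,(45,259),.022), "pred jaw",R.from_euler('z',th).apply([.094,.007,0])+[.582,.199,0])
print("rivet->pix",proj(c,[.582,.199,.046]))
hw=onz(c,(180,274.5),p[2]+.0015); print("hole",hw)
cv2.imwrite("pics/w9c.png",cv2.resize(c["frame"][0:250,150:400,::-1],(560,560),interpolation=2))
```

```text
rivet [0.58087997 0.19783045 0.046     ] jaw [0.66912055 0.22431715 0.022     ] pred jaw [0.67263511 0.2248897  0.        ]
rivet->pix [140.65836146 266.10063465]
hole [0.57971035 0.19950849 0.19178437]
```

View pics/w9c.png

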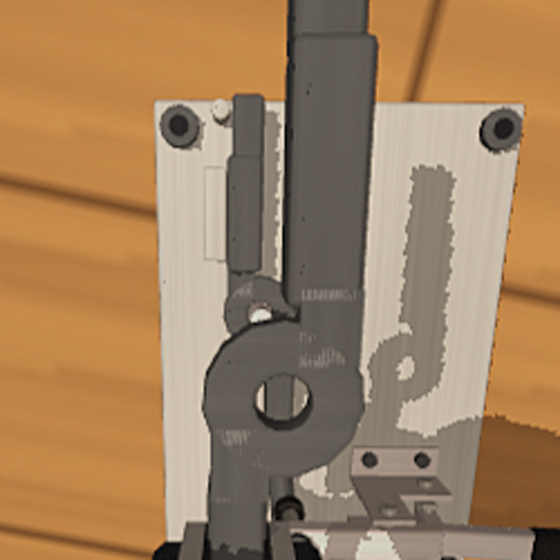

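The rivet tip is at full-frame (266,141) and the hole centre at (277,177), which puts the hole within about 1–2 mm of the rivet axis. Straight down.

Emit:
arm_command([
  {"dx": 0, "dy": 0, "dz": 0.7, "wx": 0, "wy": 0, "wz": 0, "grip": 0},
  {"dx": 0, "dy": 0, "dz": 2, "wx": 0, "wy": 0, "wz": 0, "grip": 0},
  {"dx": 0, "dy": 0, "dz": 3.5, "wx": 0, "wy": 0, "wz": 0, "grip": 0},
  {"dx": 0, "dy": 0, "dz": 5, "wx": 0, "wy": 0, "wz": 0, "grip": 0},
  {"dx": 0, "dy": 0, "dz": 6.5, "wx": 0, "wy": 0, "wz": 0, "grip": 0},
  {"dx": 0, "dy": 0, "dz": 8, "wx": 0, "wy": 0, "wz": 0, "grip": 0},
  {"dx": 0, "dy": 0, "dz": 9.2, "wx": 0, "wy": 0, "wz": 0, "grip": 0},
  {"dx": 0, "dy": 0, "dz": 10, "wx": 0, "wy": 0, "wz": 0, "grip": 0},
  {"dx": 0, "dy": 0, "dz": 10.4, "wx": 0, "wy": 0, "wz": 0, "grip": 0},
  {"dx": 0, "dy": 0, "dz": 10.4, "wx": 0, "wy": 0, "wz": 0, "grip": 0},
  {"dx": 0, "dy": 0, "dz": 10.4, "wx": 0, "wy": 0, "wz": 0, "grip": 0},
  {"dx": 0, "dy": 0, "dz": 10.4, "wx": 0, "wy": 0, "wz": 0, "grip": 0},
  {"dx": 0, "dy": 0, "dz": 10.4, "wx": 0, "wy": 0, "wz": 0, "grip": 0},
])

```text
time_s: 18.02
tool_pos: [0.537, 0.2012, 0.0865]
tool_rot: [-0.0, 0.995, 0.102, 0.0]
contact_force: [0.1, 0.1, -6.5]
opening: 0.0124
gripper_force: 59.3
```

Run:
```python
from h import *
p,r,s=rot();print(p,s["contact_force"],abs(s["qd"]).max() if hasattr(s["qd"],"max") else s["qd"])
c=camera("wrist");W=cv2.resize(c["frame"][0:250,150:400,::-1],(400,400),interpolation=2)
q=place_of("half_hole",c)[0]["location"];print(q,onz(c,q,p[2]+.0015),proj(c,[.5812,.198,.046]),"hole expected pix",proj(c,[.5812,.198,p[2]+.0015]))
d=camera("side");D=cv2.resize(d["frame"][170:300,160:290,::-1],(400,400),interpolation=2)
print("ends side expected rivet px",proj(d,[.5812,.198,.046]),"hole axis",proj(d,[.5812,.198,.0845]))
cv2.imwrite("pics/end.png",np.hstack([W,D]))
```

```text
[0.53697837 0.20115934 0.08651383] [ 0.09081627  0.08300233 -6.46575333] 0.0020818207651358534
[173.8, 275.9] [0.58310992 0.1995346  0.08801383] [161.82126251 273.03232923] hole expected pix [178.049298   278.03640496]
ends side expected rivet px [241.08580617 222.5904596 ] hole axis [232.00491463 221.91872878]
```

View pics/end.png

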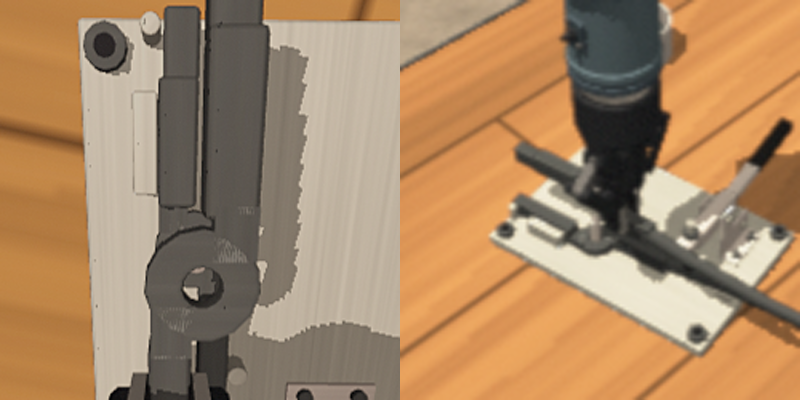

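The hole is at full-frame (276,177.5) against (278,178) expected if it were on the rivet axis, so it is off by about 1 mm. There is visible air above the rivet, the clamp is shut, and only the half's weight (6.5 N) shows on the wrist. Handing in.

```bash
python3 -c "
from station import *
print(close_job())"
```

```text
the job is handed in; nothing more can be done
None
```

I handed the job in with the clamp shut and the loose half held level over the rivet: by the camera check the hole is about 1–2 mm off the rivet's axis, with roughly 35 mm of air. The hammer, hoe head and rivet tin were not touched, and the hand-in returned no verdict.

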